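# Turn the biscuit carton face up onto the display riser

### The job

The flat biscuit carton lies face down in front of the wooden display riser. Slide it up flat against the riser's front, press and lever it up against that edge until it stands on end and tips over onto the riser with its red face up, then slide it back until it rests squarely against the riser's back rail between the two jars. Handle the carton gently, since hard pressing dents it, and leave everything else where it is.

Things in the scene. Friction and masses are not known exactly. Their poses are not given: they have to be found in the camera images.
- carton: flat glossy carton 100 (x) x 120 (y) x 16 mm (z), 0.14 to 0.28 kg; slides easily on table and riser front, fingers grip it; dents over 25 N. Front red with white band and yellow disc, back white. Origin: centre of red face; z from red face to back (up at the start, down when face up). Starts flat, up to 0.35 rad askew to the riser, centre 90-110 mm before its origin, within 25 mm of its middle
- riser: wooden board fixed to the table, 400 mm wide (y), 20 mm high. x points level, back into it; z up. Top: black non-slip mat from x = 0 to 120 mm, then a dark rail across, 45 mm high. Origin: table level, middle, x = 0. Its smooth upright front strip, 20 mm high, is adjustable: clamped firm anywhere from x = 0 to x = -8 mm (0 to 8 mm nearer the robot), parallel; feel for it
- jam: jar with red cap, 56 mm wide, 52 mm high, standing on the riser's top near one end (about 155 mm from its middle; the two jars may change ends). Origin at the centre of its underside. Leave alone.
- honey: jar with yellow cap, 56 mm wide, 52 mm high, standing on the riser's top near its other end. Origin at the centre of its underside. Leave alone.
- tongs: steel bread tongs 200 mm long, lying on the table; origin at their middle. Leave alone.
- mug: blue mug 76 mm wide, 85 mm high, standing on the table; origin at the centre of its underside. Leave alone.
Mind the look-alikes: they are no part of the job. Leave any orange or pink look-alike of the carton alone.

How it is judged (in metres and radians):
On the way, in this order (a step that is already met when the one before it is completed fails the run):
1. the carton lies flat on the table, pressed squarely (within 0.1 rad) against the riser's front (contact force between carton and riser above 1 N and angle between the x axis of carton and the x axis of riser, either way round below 0.1 rad and angle between carton's own z axis and vertical below 0.15 rad and x of carton in the frame of riser below -0.045 m and height (world z) of carton below 0.008 m), for 0.1 s.
2. the carton stands on end against the riser's front (tilted 65 to 110 degrees, its lower end still in front of the riser) (angle between carton's own z axis and vertical between 1.13 and 1.92 rad and x of carton in the frame of riser between -0.068 and 0.03 m and height (world z) of carton below 0.065 m), for 0.1 s.
At the end, for the whole second after the job is handed in: The carton lies flat on the riser with its red face up, against the back rail (within 7 mm) and square to it (within 0.1 rad), between the jars (its centre within 65 mm of the riser's middle), released and at rest (angle between carton's own z axis and vertical above 3.04 rad and height (world z) of carton between 0.032 and 0.04 m and x of carton in the frame of riser between 0.063 and 0.073 m and y of carton in the frame of riser between -0.065 and 0.065 m and angle between the x axis of carton and the x axis of riser, either way round below 0.1 rad and linear speed of carton below 0.01 m/s); the robot touches nothing.
It fails at once if the robot presses on the carton with more than 25 N (contact force between any of the arm, the fingers and carton above 25 N).
It fails at once if a jar, the tongs or the mug is moved by more than 15 mm (distance of any of jam, honey, tongs, mug from where it was at the start of the episode above 0.015 m).
It also fails if it takes over 72 s, if anything falls off the work surface, if the arm or the gripper's body presses on something with over 40 N, if the wrist force passes 120 N, or if a joint passes its speed limit or range.

### The arm

A 7-joint arm with a two-finger parallel gripper is mounted at the origin on the work surface. World frame = base frame: x ahead of the robot, y to its left, z up, the work surface at z = 0. Lengths are in m, angles in degrees, forces in N, time in s.
With the tool pointing down it reaches from about 0.35 to 0.9 m from the base axis. Payload 8.1 kg.
Tool frame: the origin (TCP) lies at the very end of the fingers, on their centre line; the grasp point (between the pads) lies 19 mm behind it (bot.hold_point_z is the distance from the TCP to the grasp point, in m); z points along the fingers, y is the line along which they close (so a half turn about z gives the same grasp; the last joint's range is limited). The gripper opens to 92 mm and grips with 3 to 60 N. Pads are 19 mm wide; open, the fingers measure 130 mm over their backs; the gripper's body (75 mm by 190 mm) begins 47 mm behind the grasp point.
Start: joints at [-78.644, 24.895, 1.432, 90.138, -0.665, 64.973, -4.303], TCP at [0.185, 0.597, 0.227] pointing down, gripper open.
Joint ranges: [-149.89, 149.89], [-25.12, 119.58], [-72.63, 75.52], [4.76, 147.25], [-75.54, 255.54], [6.69, 114.76], [-157.13, 157.13]. Speed limits (degrees/s): [127.2, 127.2, 172.46, 172.46, 180, 180, 180].

### API

Orientations are given as a 3x3 rotation matrix whose columns are the frame's x, y, z axes.
In Python, from workcell import bot gives the robot as it stands. Calls block until the motion is done:
- bot.move_pose(position, orientation): joint-space move of the TCP to a pose.
- bot.movel(position, rate=0.15, attitude=None): straight line of the TCP; attitude=None keeps the orientation; rate is the mean speed in m/s.
- bot.set_joints(angles): joint-space move.
- bot.set_gripper(opening, f_grip=None): finger opening in m; f_grip is the grip in N (None keeps the last); returns when the fingers have stopped.
- bot.sleep(seconds).
- bot.inverse_kinematics(position, orientation): joint angles nearest the present ones, or None.
- bot.get_obs(): the state.
- bot.capture(name): name is "side" or "top"; returns the picture (384x512x3 uint8, red, green, blue); there is no depth.
- bot.camera_params(name): a dict with "intrinsics" (3x3 intrinsics, pixels), "distortion" ([k1, k2, p1, p2, k3] as OpenCV has them; the pictures are not rectified), "pose" (4x4, takes a point from camera to world coordinates). Camera axes: x right, y up, looking along -z (the intrinsics and any distortion apply to the point x, -y, -z); pixel columns grow to the right and rows downward; lengths in m; the calibration is good to about 2 mm. A picture is of the moment at which its call begins. camera_params takes no time and is no camera call.
A pose or a line that the arm cannot do raises bot.MotionError and nothing moves.
- bot.sign_off(): hands the job in; it is judged then, once.
The state is a dict: "time_s": time; "joint_pos": joint angles; "joint_velocities": joint speeds; "tau": joint torques, N m; "ee_pos": TCP position; "eef_rot": TCP orientation; "force": force on the tool from outside, world axes, zero at the start; "torque": the same for the moment, N m; "opening": finger opening in m; "grip_force": force on a finger pad.
Only numpy, scipy, OpenCV 4.12 (cv2) and the standard library are available. Lean on these libraries where they do the work, as an engineer would, in place of code of your own. Each camera call takes 0.05 s, during which the arm holds its last target. There are 200 camera calls.

## Working session

There is one attempt and no reset: what is moved stays moved. The work goes in short steps, each a Python script; the robot and the scene stay as the last script left them, time stands still between calls to the robot, and variables do not carry over. Pictures are saved under pics/ and viewed, at most 10 in all, crops included, and the job is handed in when it is done.

```bash
ls; mkdir -p pics; python3 - <<'E'
from workcell import bot
import cv2,numpy as np
for n in("top","side"):
    im=bot.capture(n); cv2.imwrite(f"pics/{n}0.png",im[...,::-1])
    p=bot.camera_params(n); print(n,np.round(p["intrinsics"],1).tolist(),p["distortion"],np.round(p["pose"],3).tolist())
o=bot.get_obs(); print(o)
E
```

```text
pics
top [[402.1, 0.0, 254.3], [0.0, 402.1, 181.6], [0.0, 0.0, 1.0]] [-0.03064048  0.          0.          0.          0.        ] [[0.016, 0.998, -0.059, 0.46], [-1.0, 0.014, -0.021, -0.012], [-0.02, 0.059, 0.998, 1.14], [0.0, 0.0, 0.0, 1.0]]
side [[476.4, 0.0, 260.3], [0.0, 476.4, 189.5], [0.0, 0.0, 1.0]] [-0.1995369  0.         0.         0.         0.       ] [[0.998, 0.029, -0.063, 0.427], [-0.069, 0.562, -0.824, -1.103], [0.012, 0.826, 0.563, 0.801], [0.0, 0.0, 0.0, 1.0]]
{'time_s': 0.1, 'joint_pos': array([-78.64381062,  24.93313794,   1.43122205,  90.18295176,
        -0.66415976,  64.97276743,  -4.30186031]), 'joint_velocities': array([-0.11025195, -0.07058979, -0.00886057, -0.09171049, -0.00812889,
       -0.02103306, -0.02044392]), 'tau': array([ 4.38333940e-03, -6.69116020e+01,  9.88960639e-01, -3.15141141e+01,
       -6.03725575e-02,  3.73531901e-02,  2.35429195e-05]), 'ee_pos': array([0.18510274, 0.59649245, 0.22602248]), 'eef_rot': array([[-9.55083293e-01,  2.96337348e-01, -2.82456831e-04],
       [ 2.96337450e-01,  9.55082310e-01, -1.37733043e-03],
       [-1.38384925e-04, -1.39916782e-03, -9.99999012e-01]]), 'force': array([0.64676595, 1.11610231, 0.58533254]), 'torque': array([-0.018991  ,  0.0457463 , -0.04465451]), 'grip_force': 0.0, 'opening': 0.09194119574913803}
```

View pics/top0.png

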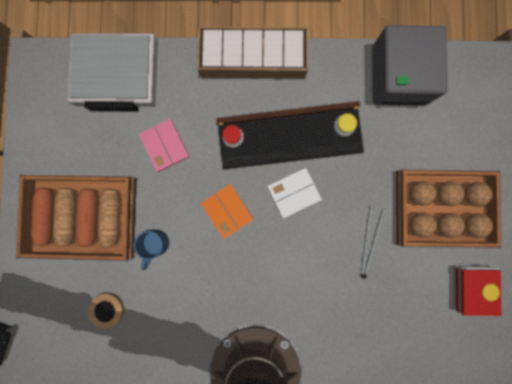

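View pics/side0.png

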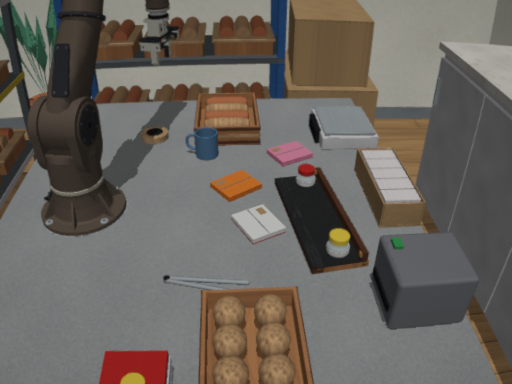

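The top view shows the white carton at about (295,193), the black mat with corners near (222,167) and (362,152), the red cap at (232,134) and the yellow cap at (346,123). The orange look-alike is at (227,211). Next I'll measure the carton and the mat by colour masks.

```bash
cat > h.py <<'E'
import cv2, numpy as np
from workcell import bot
def rays(n,px):
    p=bot.camera_params(n); K=np.array(p["intrinsics"]); T=np.array(p["pose"])
    u=cv2.undistortPoints(np.float64(px).reshape(-1,1,2),K,np.array(p["distortion"])).reshape(-1,2)
    d=np.c_[u[:,0],-u[:,1],-np.ones(len(u))]@T[:3,:3].T
    return T[:3,3],d
def onz(n,px,z):
    c,d=rays(n,px); return (c+d*((z-c[2])/d[:,2])[:,None])
def blob(mask,near):
    k,l,s,c=cv2.connectedComponentsWithStats(mask.astype(np.uint8))
    i=1+min(range(k-1),key=lambda i:np.hypot(*(c[i+1]-near))+(1e3 if s[i+1,4]<60 else 0))
    return (l==i).astype(np.uint8)
def quad(m,z,n="top"):
    c=max(cv2.findContours(m,0,cv2.CHAIN_APPROX_NONE)[0],key=cv2.contourArea).reshape(-1,2)
    w=onz(n,c,z)[:,:2]
    return w
E
python3 - <<'E'
from h import *
im=cv2.imread("pics/top0.png"); hsv=cv2.cvtColor(im,cv2.COLOR_BGR2HSV)
H,S,V=cv2.split(hsv)
def rect(m,z):
    r=cv2.minAreaRect((quad(m,z)*1000).astype(np.float32)); return r,cv2.boxPoints(r)
m=blob(cv2.morphologyEx(((V>170)&(S<60)).astype(np.uint8),cv2.MORPH_CLOSE,np.ones((7,7))),(295,193))
print("carton mm",rect(m,.016))
m=blob(cv2.morphologyEx((V<50).astype(np.uint8),cv2.MORPH_OPEN,np.ones((3,3))),(290,140))
cv2.imwrite("pics/m.png",m*255); print("mat",rect(m,.02))
# front edge fit
w=quad(m,.02)*1000; ys=np.arange(-240,80,10)
pts=np.array([w[abs(w[:,1]-y)<5][w[abs(w[:,1]-y)<5][:,0].argmin()] for y in ys if (abs(w[:,1]-y)<5).any()])
print("front pts",pts.round(0).tolist())
for nm,mm in(("jam",(H<8)|(H>172)),("honey",(H>20)&(H<35))):
    c=(232,134) if nm=="jam" else (346,123)
    b=blob(mm&(S>150)&(V>90),c); ys_,xs_=np.where(b); print(nm,onz("top",[[xs_.mean(),ys_.mean()]],.072).round(3),b.sum())
big=cv2.resize(im[90:240,190:390],None,fx=4,fy=4,interpolation=cv2.INTER_CUBIC); cv2.imwrite("pics/c0.png",big)
E
```

```text
carton mm (((497.1367492675781, -99.25801086425781), (100.78495788574219, 118.88323974609375), 26.988290786743164), array([[ 425.25696 ,  -69.15816 ],
       [ 479.20718 , -175.09492 ],
       [ 569.01654 , -129.35786 ],
       [ 515.0663  ,  -23.421097]], dtype=float32))
mat (((652.618896484375, -85.93600463867188), (129.25343322753906, 391.1878662109375), 7.523806095123291), array([[ 562.93787 ,   99.51187 ],
       [ 614.1593  , -288.30807 ],
       [ 742.2999  , -271.38388 ],
       [ 691.0785  ,  116.436066]], dtype=float32))
front pts [[610.0, -237.0], [610.0, -226.0], [607.0, -215.0], [604.0, -207.0], [604.0, -196.0], [603.0, -187.0], [601.0, -176.0], [600.0, -168.0], [597.0, -156.0], [597.0, -145.0], [594.0, -137.0], [594.0, -126.0], [594.0, -117.0], [591.0, -106.0], [591.0, -95.0], [591.0, -87.0], [588.0, -76.0], [585.0, -67.0], [585.0, -56.0], [585.0, -48.0], [582.0, -37.0], [582.0, -25.0], [579.0, -17.0], [578.0, -6.0], [578.0, 3.0], [575.0, 14.0], [575.0, 25.0], [572.0, 33.0], [572.0, 45.0], [572.0, 53.0], [569.0, 64.0], [569.0, 73.0]]
jam [[0.652 0.075 0.072]] 257
honey [[ 0.686 -0.236  0.072]] 264
```

View pics/c0.png

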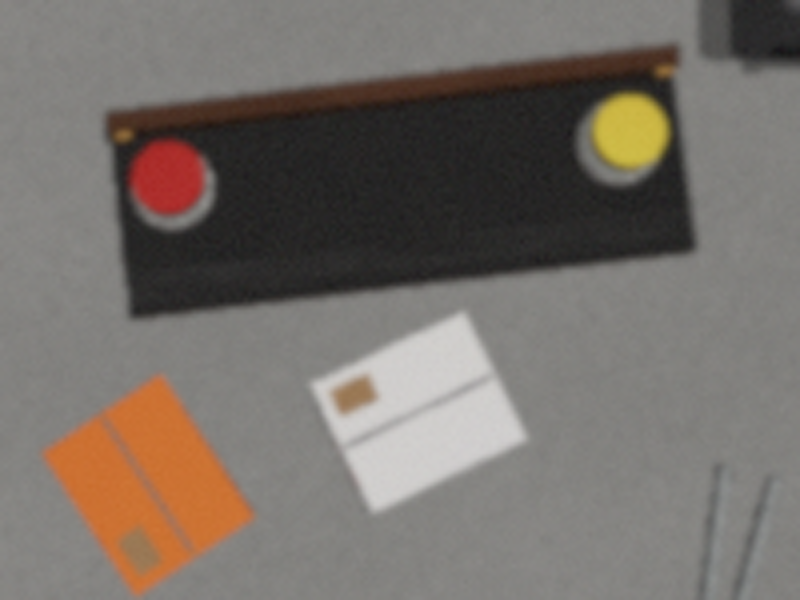

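Carton measures 101x119 mm, 19.5° askew to the riser, with its centre about 91 mm before the visible riser edge, which fits the description. I'll push it square with two spread fingertips and feel for the front.

```bash
cat >> h.py <<'E'
O=np.array([.5885,-.094,0]); Y=np.radians(7.5)
RR=np.array([[np.cos(Y),-np.sin(Y),0],[np.sin(Y),np.cos(Y),0],[0,0,1]])
HW=.0095
def rot(a,s=-1):
    a=np.radians(a); z=np.array([np.sin(a),0,-np.cos(a)]); y=np.array([0,s,0.]); 
    return RR@np.c_[np.cross(y,z),y,z]
def tcp(C,a):  # C: front tip corner in riser frame -> TCP world
    r=np.radians(a); return O+RR@(np.array(C)-HW*np.array([np.cos(r),0,np.sin(r)]))
def goC(C,a,rate=.1,s=-1): bot.movel(tcp(C,a),rate=rate,attitude=rot(a,s))
def F(): 
    o=bot.get_obs(); return RR.T@np.array(o["force"]),o["time_s"]
def corner(a):
    r=np.radians(a); return RR.T@(np.array(bot.get_obs()["ee_pos"])-O)+HW*np.array([np.cos(r),0,np.sin(r)])
E
python3 - <<'E'
from h import *
for s in(-1,1):
  for C,a in(((-.18,.005,.12),20),((-.19,.005,.009),20),((-.1,.005,.009),20),((-.008,.005,.1),-10),((.02,.005,.025),0),((-.1,.005,.1),0)):
    q=bot.inverse_kinematics(tcp(C,a),rot(a,s)); print(s,a,None if q is None else np.round(q,0))
s=1 if bot.inverse_kinematics(tcp((-.18,.005,.12),20),rot(20,1)) is not None else -1
E
```

```text
-1 20 [-24.   8.  45. 143. -47.  20. -20.]
-1 20 [ 39.  27. -29. 146. 148.  10. 145.]
-1 20 [  9.  28.   2. 137. 241.   8.  46.]
-1 -10 [-26.  41.  47.  99. -28.  64. -52.]
-1 0 [-23.  42.  41. 106. -37.  46. -45.]
-1 0 [-40.  38.  70. 120. -45.  54. -27.]
1 20 [ 42.   9. -29. 138. -10.  15. 121.]
1 20 [ 47.  29. -38. 145. 128.  13. -14.]
1 20 [ 32.  30. -27. 136. 106.   7.   2.]
1 -10 [-16.  36.  28.  98. -15.  61. 115.]
1 0 [ -8.  37.  17. 105. -16.  40. 115.]
1 0 [-17.  23.  31. 119. -17.  42. 122.]
```

```bash
python3 - <<'E'
from h import *
s=-1
bot.set_gripper(.06)
bot.move_pose(tcp((-.15,.005,.15),-10),rot(-10,s)); print(F(),bot.get_obs()["joint_pos"].round(0))
goC((-.2,.005,.08),8,.2); b=F(); print("bias",b,bot.get_obs()["joint_pos"].round(0))
for C,a in(((-.2,.005,.009),8),((-.1,.005,.009),8),((-.06,.005,.08),-2),((-.008,.005,.1),-10)):
    q=bot.inverse_kinematics(tcp(C,a),rot(a,s)); print(a,None if q is None else np.round(q,0))
E
```

```text
(array([ 0.40377265,  0.09407551, -0.19391584]), 3.475) [-41.  32.  67. 116. -27.  63. -42.]
bias (array([ 0.29654634, -0.46454951,  0.3136272 ]), 4.125) [-33.  20.  57. 139. -44.  30. -22.]
8 [-14.  27.  34. 141. -67.  20.  -2.]
8 [-22.  34.  40. 130. -59.  28. -16.]
-2 [-34.  38.  58. 114. -40.  52. -37.]
-10 [-31.  45.  57.  99. -35.  68. -45.]
```

```bash
python3 - <<'E'
from h import *
a=8
goC((-.2,.005,.009),a,.15); print(F())
goC((-.113,.005,.009),a,.06); f0=F(); print(f0)
x=-.113
for i in range(24):
    x+=.001; goC((x,.005,.009),a,.03); f,t=F(); c=corner(a)
    print(round(x,3),c.round(4),f.round(1),round(t,2))
    if f[0]<-5: break
bot.sleep(.3); print(F())
cv2.imwrite("pics/top1.png",bot.capture("top")[...,::-1][90:240,190:390].repeat(4,0).repeat(4,1))
E
```

```text
(array([-0.29175384,  0.04274083, -0.16353732]), 4.75)
(array([-0.72280246, -0.47308404,  0.57037307]), 6.35)
-0.112 [-0.1121  0.005   0.009 ] [-0.7  0.7 -0. ] 6.6
-0.111 [-0.111  0.005  0.009] [-0.6  0.3  0.2] 6.85
-0.11 [-0.1099  0.005   0.009 ] [-0.8 -0.9 -0.3] 7.1
-0.109 [-0.1089  0.005   0.009 ] [-0.1 -0.6  0.1] 7.35
-0.108 [-0.1079  0.005   0.009 ] [-0.3  0.7  0.6] 7.6
-0.107 [-0.1069  0.005   0.009 ] [-0.5  0.5  0.4] 7.85
-0.106 [-0.1059  0.005   0.009 ] [-1.4 -0.4  0.7] 8.1
-0.105 [-0.1049  0.005   0.009 ] [ 0.2 -0.   0.5] 8.35
-0.104 [-0.1039  0.005   0.009 ] [ 0.3 -0.8 -0.3] 8.6
-0.103 [-0.1034  0.0049  0.0089] [-2.7 -1.4  1.1] 8.85
-0.102 [-0.1032  0.005   0.0087] [-6.  -1.7  3.1] 9.1
(array([-5.30388524, -1.47230135,  3.06814037]), 9.4)
```

View pics/top1.png

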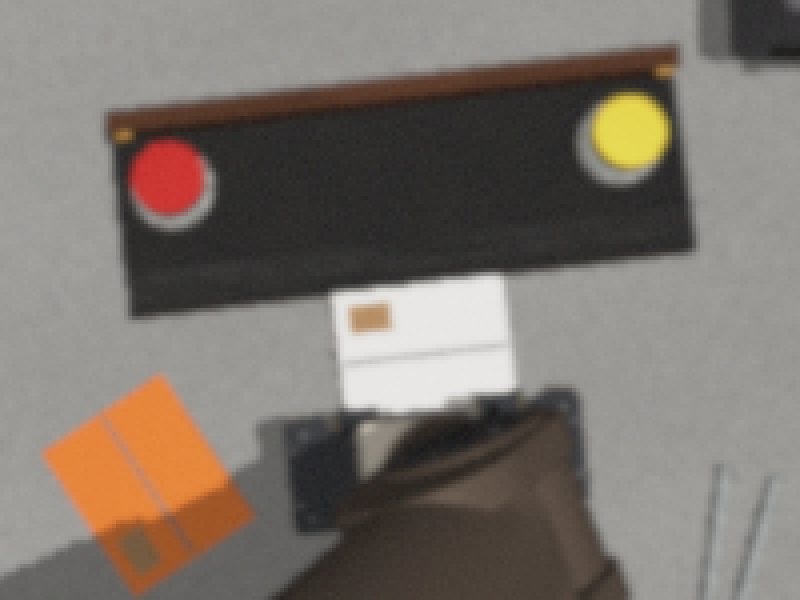

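The carton is square and flush on the riser's front (its far edge at crop row ~280-290), pressed with about 5 N. The commanded stiffness is about 4 N/mm, which is gentle. Next I'll start levering with force feedback.

```bash
cat >> h.py <<'E'
def lever(th0,th1,p,step=2,xs=-.0032,N=8,h=8):
    for th in np.arange(th0,th1+1e-6,step):
        r=np.radians(th); a=8-.2*th; c,s=np.cos(r),np.sin(r)
        goC((xs-.008*s-.1*c+p*c,.005,.009*c+.1*s-p*s),a,.04)
        f,t=F(); n=-f[0]*c+f[2]*s; q=f[0]*s+f[2]*c   # along carton, across it (up on tool +)
        p=float(np.clip(p+.00012*(N-n),-.002,.006))
        k=corner(a); print(int(th),"act",(k*1e3).round(1)[[0,2]],"n %.1f q %.1f y %.1f p %.1fmm t %.2f"%(n,q,f[1],p*1e3,t))
        if np.linalg.norm(f)>17: print("HIGH");break
        if th>8 and n<1.5: print("LOW");break
    return p
E
python3 - <<'E'
from h import *
p=lever(0,24,.0018); print(p)
cv2.imwrite("pics/s2.png",cv2.resize(bot.capture("side")[...,::-1][140:280,180:380],None,fx=4,fy=4))
E
```

```text
0 act [-103.1    8.6] n 7.9 q 3.9 y 0.1 p 1.8mm t 9.70
2 act [-103.1   12. ] n 5.8 q -1.3 y -1.1 p 2.1mm t 9.95
4 act [-103.    15.4] n 6.7 q -1.7 y -0.2 p 2.2mm t 10.20
6 act [-102.9   18.8] n 6.1 q -2.0 y -0.2 p 2.5mm t 10.45
8 act [-102.7   22. ] n 7.4 q -1.7 y -0.1 p 2.5mm t 10.70
10 act [-102.4   25.3] n 7.2 q -1.3 y -1.6 p 2.6mm t 10.95
12 act [-101.9   28.6] n 7.3 q -2.0 y -0.7 p 2.7mm t 11.20
14 act [-101.4   31.8] n 7.0 q -1.9 y -0.4 p 2.8mm t 11.45
16 act [-100.7   35. ] n 7.9 q -0.8 y -0.1 p 2.8mm t 11.70
18 act [-100.    38.1] n 8.3 q -1.8 y -1.2 p 2.8mm t 11.95
20 act [-99.1  41.3] n 7.4 q -1.3 y -1.2 p 2.9mm t 12.20
22 act [-98.1  44.3] n 7.2 q -1.2 y 0.5 p 3.0mm t 12.45
24 act [-97.1  47.3] n 8.1 q -1.3 y -0.4 p 3.0mm t 12.70
0.0029657119006349605
```

View pics/s2.png

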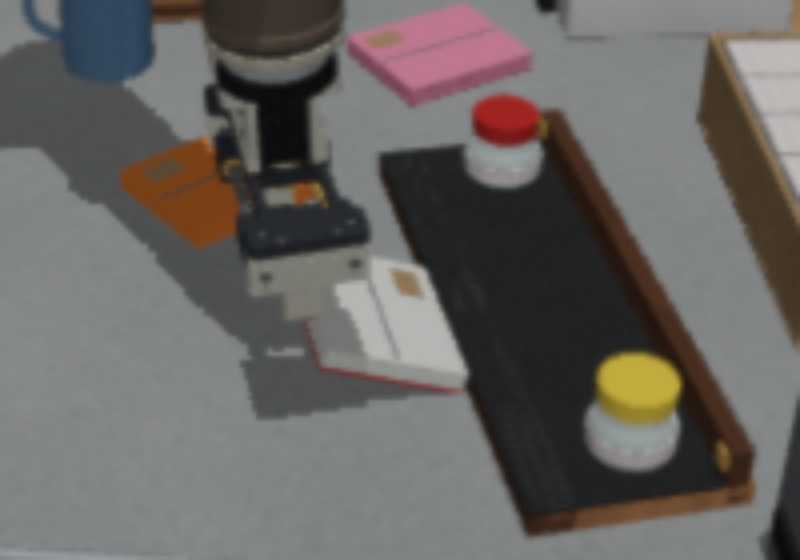

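The carton's near edge is lifting cleanly at about (310,320) in the crop, and its far edge is held at the riser. Continuing to upright.

```bash
python3 - <<'E'
from h import *
p=lever(26,90,.003,N=7); print(p)
cv2.imwrite("pics/s3.png",cv2.resize(bot.capture("side")[...,::-1][140:280,180:380],None,fx=4,fy=4))
E
```

```text
26 act [-95.9  50.2] n 8.0 q -1.5 y -0.5 p 2.9mm t 13.00
28 act [-94.5  53.2] n 9.2 q -1.9 y 0.5 p 2.6mm t 13.25
30 act [-93.1  56.2] n 8.5 q -1.0 y -0.1 p 2.4mm t 13.50
32 act [-91.5  59.2] n 7.9 q -0.7 y 0.5 p 2.3mm t 13.75
34 act [-89.9  61.9] n 8.4 q -1.5 y 0.3 p 2.2mm t 14.00
36 act [-88.1  64.7] n 7.0 q -1.2 y 0.3 p 2.2mm t 14.25
38 act [-86.2  67.3] n 8.0 q -1.3 y 0.8 p 2.0mm t 14.50
40 act [-84.2  69.8] n 8.0 q -0.9 y 0.2 p 1.9mm t 14.75
42 act [-82.2  72.3] n 7.1 q -1.3 y 1.2 p 1.9mm t 15.00
44 act [-80.   74.7] n 8.1 q -1.4 y 0.8 p 1.8mm t 15.25
46 act [-77.6  77. ] n 7.9 q -1.3 y 0.5 p 1.7mm t 15.50
48 act [-75.3  79.2] n 7.7 q 0.5 y 0.8 p 1.6mm t 15.75
50 act [-72.7  81.4] n 8.7 q -1.4 y 1.4 p 1.4mm t 16.00
52 act [-70.1  83.5] n 8.9 q -0.9 y 1.9 p 1.1mm t 16.25
54 act [-67.4  85.5] n 8.3 q -0.9 y 1.2 p 1.0mm t 16.50
56 act [-64.6  87.4] n 7.8 q -0.6 y 0.6 p 0.9mm t 16.75
58 act [-61.8  89.1] n 7.5 q -0.6 y 0.1 p 0.8mm t 17.00
60 act [-58.9  90.7] n 6.0 q 0.0 y -0.0 p 0.9mm t 17.25
62 act [-55.9  92.1] n 8.2 q 0.0 y 1.3 p 0.8mm t 17.50
64 act [-52.7  93.6] n 7.3 q -0.4 y 1.1 p 0.8mm t 17.75
66 act [-49.6  94.8] n 8.8 q 0.5 y 0.8 p 0.5mm t 18.00
68 act [-46.4  96. ] n 6.1 q -0.1 y 0.6 p 0.6mm t 18.25
70 act [-43.1  97. ] n 8.4 q 1.0 y 0.6 p 0.5mm t 18.50
72 act [-39.8  97.9] n 7.1 q 1.1 y 0.9 p 0.5mm t 18.75
74 act [-36.5  98.7] n 7.2 q 0.6 y 0.2 p 0.4mm t 19.00
76 act [-33.1  99.3] n 7.1 q -0.1 y 1.0 p 0.4mm t 19.25
78 act [-29.7  99.8] n 5.9 q -0.2 y -0.1 p 0.6mm t 19.50
80 act [-26.2 100.2] n 7.8 q 0.4 y 0.6 p 0.5mm t 19.75
82 act [-22.7 100.4] n 7.2 q 1.6 y 0.5 p 0.4mm t 20.00
84 act [-19.2 100.6] n 6.7 q 0.6 y 0.1 p 0.5mm t 20.25
86 act [-15.7 100.6] n 6.7 q 0.3 y -0.1 p 0.5mm t 20.50
88 act [-12.1 100.5] n 7.9 q 0.0 y -0.0 p 0.4mm t 20.75
90 act [ -8.6 100.3] n 6.2 q 0.5 y 0.2 p 0.5mm t 21.00
0.0004854513508133633
```

View pics/s3.png

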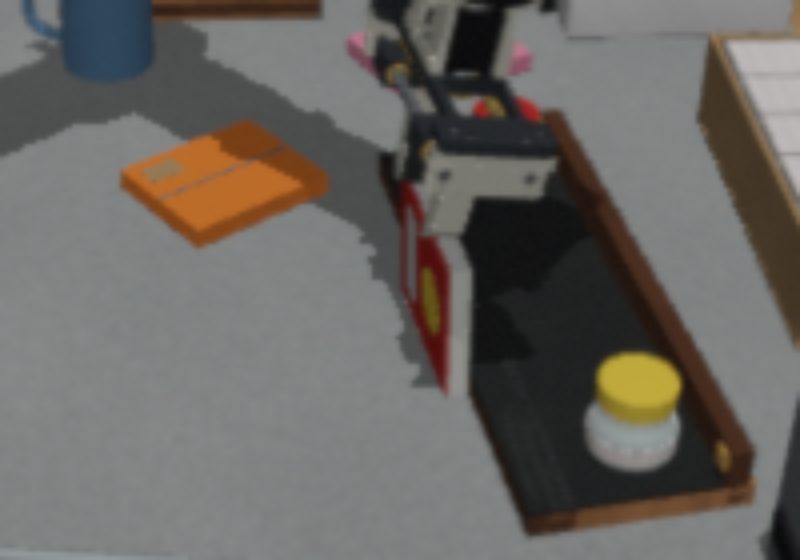

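It stands upright against the riser's front, red face towards the robot (crop (430,290)), at about 6-8 N. I'll release straight up, go behind, and tip it over.

```bash
python3 - <<'E'
from h import *
goC((-.0055,.005,.1005),-10,.04)
goC((-.0055,.005,.135),-10,.06)
goC((-.085,.005,.135),0,.15)
goC((-.085,.005,.078),0,.15)
goC((-.032,.005,.078),0,.12)
cv2.imwrite("pics/s4.png",bot.capture("side")[...,::-1])
x=-.032
for i in range(16):
    x+=.003; goC((x,.005,.078),0,.03); f,t=F(); print(round(x,3),f.round(1),round(t,2))
    if np.linalg.norm(f)>14: print("HIGH");break
bot.sleep(.3)
cv2.imwrite("pics/s5.png",cv2.resize(bot.capture("side")[...,::-1][140:280,180:380],None,fx=4,fy=4))
E
```

```text
-0.029 [ 0.1  0.4 -0.1] 24.18
-0.026 [-0.4 -0.1 -0.4] 24.43
-0.023 [-0.1  0.  -0.5] 24.68
-0.02 [-1.  -0.1  0.5] 24.93
-0.017 [-0.6 -0.8  0.2] 25.18
-0.014 [-0.9  0.5 -0.3] 25.43
-0.011 [-0.1 -0.2 -0.4] 25.68
-0.008 [ 0.2 -0.6 -0.2] 25.93
-0.005 [0.3 0.  0.4] 26.18
-0.002 [ 0.   0.1 -0.4] 26.43
0.001 [0.4 1.1 0.2] 26.68
0.004 [0.6 0.4 0.3] 26.93
0.007 [-0.2  0.6  0.1] 27.18
0.01 [ 0.3  0.2 -0.2] 27.43
0.013 [ 0.2  0.  -0. ] 27.68
0.016 [-0.  -0.2 -0.2] 27.93
```

View pics/s5.png

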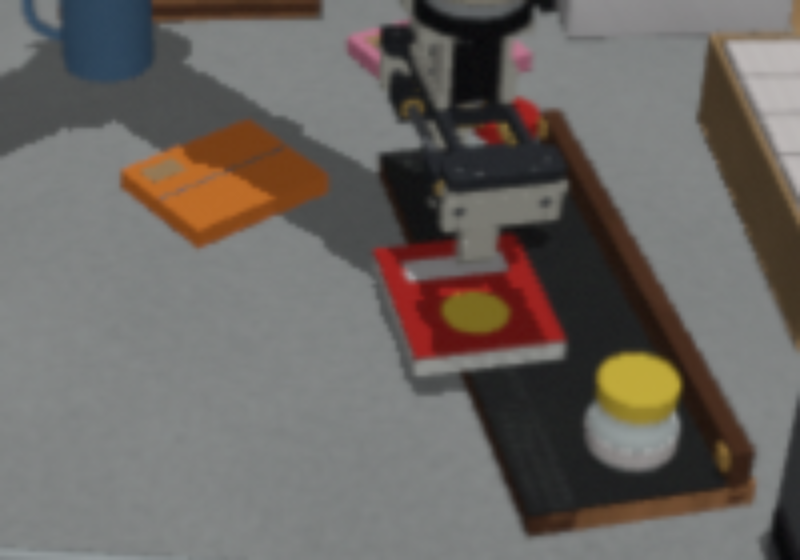

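The carton lies red face up on the riser, square, overhanging its front by about 35-40 mm (crop (375,250)-(565,350)). Next I push its near end back to the rail.

```bash
python3 - <<'E'
from h import *
goC((-.09,.005,.08),0,.15)
goC((-.09,.005,.026),0,.12)
goC((-.055,.005,.026),0,.1); print(F())
x=-.055
while x<.03:
    x+=.003 if x<.008 else .001
    goC((x,.005,.026),0,.03); f,t=F()
    print(round(x,3),f.round(1),round(corner(0)[0],4),round(t,2))
    if f[0]<-(12 if x<.008 else 8): print("STOP");break
E
```

```text
(array([-0.34853726, -0.58058034, -0.27541881]), 30.2333)
-0.052 [-0.6 -0.2  0.7] -0.0522 30.48
-0.049 [-0.2  0.2 -0.3] -0.0489 30.73
-0.046 [-0.2 -0.4  0.6] -0.0458 30.98
-0.043 [0.2 1.3 0.8] -0.0428 31.23
-0.04 [ 0.6 -0.3 -0. ] -0.0398 31.48
-0.037 [ 0.4 -0.5  0.2] -0.0368 31.73
-0.034 [-0.4 -0.4 -0.4] -0.0337 31.98
-0.031 [-0.5  0.3 -0.6] -0.0307 32.23
-0.028 [-0.2 -0.3 -0.3] -0.0277 32.48
-0.025 [-0.4 -0.3  0.3] -0.0247 32.73
-0.022 [-0.5 -0.1 -0.3] -0.0217 32.98
-0.019 [0.3 1.3 0.2] -0.0187 33.23
-0.016 [ 0.5 -0.3  0.1] -0.0157 33.48
-0.013 [0.1 0.  0.3] -0.0127 33.73
-0.01 [-0.2 -0.1 -0.4] -0.0096 33.98
-0.007 [-0.5 -0.2 -0.1] -0.0066 34.23
-0.004 [-0.2  0.7 -0.2] -0.0037 34.48
-0.001 [-0.9 -0.2 -0.4] -0.0006 34.73
0.002 [0.2 0.3 0.4] 0.0024 34.98
0.005 [ 0.6 -0.2 -0.2] 0.0054 35.23
0.008 [ 0.1  0.  -0.8] 0.0084 35.48
0.009 [ 0.4  0.  -0.6] 0.009 35.73
0.01 [0.  0.1 0.3] 0.01 35.98
0.011 [-0.5  0.3  0.7] 0.0111 36.23
0.012 [-0.3 -0.5 -1. ] 0.0122 36.48
0.013 [-0.   0.  -0.6] 0.0132 36.73
0.014 [-0.5  0.8 -0.4] 0.0141 36.98
0.015 [-0.3  0.1 -0.4] 0.0151 37.23
0.016 [-0.3 -0.6  0.2] 0.0161 37.48
0.017 [-1.8 -0.7 -0.7] 0.0171 37.73
0.018 [-1.  -0.7 -0.9] 0.0181 37.98
0.019 [-0.8  0.8 -0.2] 0.0192 38.23
0.02 [-0.9  0.3  0.5] 0.0201 38.48
0.021 [-0.6  0.5  0.7] 0.0211 38.73
0.022 [-0.4  0.3 -1.1] 0.0221 38.98
0.023 [-4.7  0.   2.3] 0.0223 39.23
0.024 [-7.8 -0.2  4.4] 0.0223 39.48
0.025 [-12.4   0.9   5.9] 0.0223 39.73
STOP
```

```bash
python3 - <<'E'
from h import *
goC((-.04,.005,.026),0,.1)
goC((-.12,.005,.15),0,.2)
t=bot.capture("top"); s=bot.capture("side")
hsv=cv2.cvtColor(t,cv2.COLOR_RGB2HSV); H,S,V=cv2.split(hsv)
m=blob(cv2.morphologyEx(((S>120)&((H<35)|(H>170))&(V>100)).astype(np.uint8),cv2.MORPH_CLOSE,np.ones((5,5))),(288,135))
r=cv2.minAreaRect((quad(m,.036)*1000).astype(np.float32)); c=RR.T@(np.array([*r[0],0])/1000-O); print(r,c)
im=np.hstack([cv2.resize(i[...,::-1][a:a+150,b:b+200],None,fx=2,fy=2) for i,a,b in((t,90,190),(s,140,200))])
cv2.imwrite("pics/e6.png",im); print(F()[1])
E
```

```text
((662.7159423828125, -86.6022720336914), (106.15176391601562, 124.64509582519531), 7.388619422912598) [ 0.07454661 -0.00235268  0.        ]
41.525
```

View pics/e6.png

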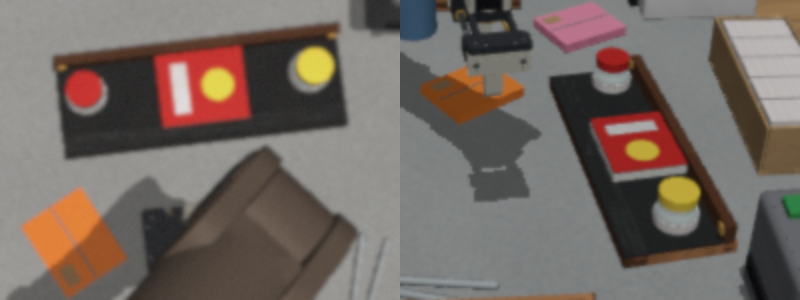

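The carton lies flat, red side up, square against the rail and between the jars, both of which are in place. The robot is clear.

```bash
python3 -c "
from workcell import bot
print(bot.sign_off())"
```

```text
the job is handed in; nothing more can be done
None
```

The job is handed in: the carton lies red face up on the riser, pushed square against the back rail between the two jars, in about 42 s of the 72 s allowed. Contact readings I took stayed below about 14 N, and no judging result was returned.

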